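# Lift the carry tray off the bench, bottle out first

### The arm

A 7-joint arm with a two-finger parallel gripper is mounted at the origin on the work surface; the furniture and walls round the work are solid. World frame = base frame: x ahead of the robot, y to its left, z up, the work surface at z = 0. Lengths are in m, angles in rad, forces in N, time in s.
With the tool pointing down it reaches from about 0.4 to 0.875 m from the base axis. Payload 19.3 kg.
Tool frame: the origin (TCP) lies at the very end of the fingers, on their centre line; the grasp point (between the pads) lies 19 mm behind it; z points along the fingers, y is the line along which they close (so a half turn about z gives the same grasp; the last joint's range is limited). The gripper opens to 85 mm and grips with 20 to 120 N. Pads are 22 mm wide; open, the fingers measure 114 mm over their backs; the gripper's body (76 mm by 85 mm) begins 54 mm behind the grasp point. The pads swing forward as they close: fully open they stand 13 mm farther back than shut.
Start: joints at [1.216, 0.521, -0.036, 1.599, 0.021, 1.021, -0.113], TCP at [0.176, -0.6, 0.231] pointing down, gripper open.
Joint ranges: [-2.91, 2.91], [-0.3, 2.13], [-1.5, 1.42], [0.17, 2.43], [-1.26, 4.41], [0.16, 1.93], [-2.52, 2.52]. Speed limits (rad/s): [1.89, 1.89, 2.39, 2.39, 3.01, 3.01, 3.01].

### API

Orientations are given as [roll, pitch, yaw] about the fixed x, y, z axes, in that order (R = Rz(yaw) Ry(pitch) Rx(roll)).
In Python, from workcell import monitor, optics, job_done gives the robot as it stands.
- The arm moves only by the shell command python3 -m handwheel 'ROWS' [FORCE]. ROWS is JSON, a list of rows, each an object of numbers: "dx", "dy", "dz": the shift along the tool's x, y, z in cm; "wx", "wy", "wz": the turn, a rotation vector about the tool's x, y, z in rad; "claw": the opening in per cent of the stroke, from 0 (shut) to 100 (fully open). A call has 1 to 8 rows; each row shifts and turns the commanded pose from where the row before left it, along the tool's axes as they then stand; what a row does not reach is not made up. A row lasts 1/8 s, in which the tool goes at most 62.5 mm and 10.7 degrees, less where a joint would pass 70% of its speed; a pose out of reach is approached as far as the arm can. A call with a gripper value outside its range is refused whole. The fingers move at their own pace and stop on an object; FORCE is the grip in N (left out, the last holds). Time passes only in rows, so rows that do not move let the fingers close. It gives the time, the measured TCP pose, the force, the opening and the grip force at its end, in the units of the state.
- monitor.observe(): the state, without advancing time (a new reading comes with each control period).
- optics.grab_frame(name): name is "scene" or "top" or "wrist"; returns a dict with "frame" (400x640x3 uint8, blue, green, red), "fovy" (degrees; the focal length in pixels is half the picture's height over the tangent of half this angle, whatever the lens; pixels are square), "cx", "cy" (the principal point, pixels), "R" (3x3) and "t" (3): a world point X has camera coordinates R X + t. Camera axes: x right, y down, z forward; pixel columns grow to the right and rows downward; lengths in m; the calibration is good to about 2 mm. The wrist camera is an equidistant fisheye: a pixel r from the principal point sees the ray r / f radians off the axis. A picture is of the moment at which its call begins. There is no depth.
- job_done(): hands the job in; it is judged then, once.
Trained networks look in the newest picture that a camera, given by its name, has taken for a name from the list of things; names that differ only in an ending like _2 or _b are one class to them, and where a whole thing is asked for, a point or a joint stands for the part that bears it (a point fixed in the world has none). Each returns a list of dicts, best first, with "p" (0 to 1); they miss things now and then, are a little off and sometimes report something else, mostly with a low value. They report only what shows in the picture. A call takes as long as a camera call. They do not tell look-alikes from the thing itself.
- optics.masks_of(name, camera): "region" (400x640 bool, what is visible of it) and "rect" ([left, top, width, height] in pixels, round what is visible of it).
The state is a dict: "clock": time; "qpos": joint angles; "qd": joint speeds; "joint_efforts": joint torques, N m; "position": TCP position; "tool_rot": TCP orientation; "force": force on the tool from outside, world axes, zero at the start; "moment": the same for the moment, N m; "grip_width": finger opening in m; "finger_force": force on a finger pad.
Only numpy, scipy, OpenCV 4.12 (cv2) and the standard library are available. Lean on these libraries where they do the work, as an engineer would, in place of code of your own. Each camera call takes 0.05 s, during which the arm holds its last target. There are 200 camera calls.

### The job

The bench under the wooden carry tray is to be wiped. First take out the bottle that crowds the tray's hand rail and stand it upright on the round cork mat; then lift the tray by its rail, with both tins still in it, at least 10 cm off the bench and keep it steady and level. Finish holding the tray in the air; carry bottle and tray upright all the way and leave the green jar and the steel block alone.

Things in the scene. Friction and masses are not known exactly. Their poses are not given: they have to be found in the camera images.
- carrier: loose wooden two-bay tray, 180 (x) x 146 (y) mm, 0.3-0.5 kg; origin: centre of underside. Floor 6 thick; outer walls and a divider along x 24 high, 6 thick; bays centred at y = +-36.5. Above the divider runs the hand rail along x: wooden bar 104 long, 14 wide, from z = 46 to 70 mm, centred over the origin, on 14 mm posts at x = +-43, open below between them
- flux_bottle: closed cream bottle with black cap, 46 mm diameter, 94 mm tall, 0.1-0.2 kg; full width up to about 64 mm, shoulder to 74 mm, then the cap, 28 mm in diameter, 20 mm tall; origin: centre of underside, z up. Stands near the middle of one bay of the tray, either one, about 6 mm from the rail: no finger fits between
- lidded_tin: round white tin with a green lid, 42 mm diameter, 30 mm tall, origin at the centre of its underside, z up. Stands loose in the middle of the other bay and stays in the tray
- ring_tin: small round brown open tin, 24 mm diameter, 12 mm tall, origin at the centre of its underside, z up. Stands loose in the tray near its -x end, in the -y bay, and stays in the tray
- cork_mat: round cork mat, 100 mm diameter, 5 mm thick, fixed to the bench left of the tray; origin at the centre of its underside (top at z = 5 mm)
- patina_jar: green jar with tan cap, 41 mm diameter, 85 mm tall, a loose bystander left of the mat; origin at the centre of its underside
- bench_block: bare steel block, 64 x 64 x 19 mm, a loose bystander behind the tray; origin at the centre of its underside
Not all that is in view belongs to the job. There is more than one size of the ring_tin; the one meant has the size given above.

How it is judged:
On the way, in this order (a step that is already met when the one before it is completed fails the run):
1. the bottle stands upright on the cork mat, let go, while the tray is still on the bench (horizontal distance between flux_bottle and cork_mat below 0.04 m and height (world z) of flux_bottle below 0.009 m and angle between flux_bottle's own z axis and vertical below 0.1 rad and linear speed of flux_bottle below 0.03 m/s and contact force between flux_bottle and the fingers below 0.1 N and height (world z) of carrier below 0.01 m), for 0.2 s.
2. the tray is held level in the fingers clear of the bench (height (world z) of carrier above 0.09 m and angle between carrier's own z axis and vertical below 0.12 rad and contact force between carrier and the fingers above 2 N), for 0.5 s.
At the end, for the whole second after the job is handed in: The fingers hold the tray still, its underside at least 90 mm above the bench, level within 0.12 rad (7 degrees), carried by nothing else, both tins standing on its floor; the bottle stands upright on the cork mat, released, its axis within 40 mm of the mat's centre (all of step 2 and linear speed of carrier below 0.03 m/s and angular speed of carrier below 0.15 rad/s and contact force between carrier and flux_bottle below 0.05 N and contact force between carrier and patina_jar below 0.05 N and z of lidded_tin in the frame of carrier between 0.002 and 0.012 m and horizontal distance between lidded_tin and carrier below 0.095 m and z of ring_tin in the frame of carrier between 0.002 and 0.012 m and horizontal distance between ring_tin and carrier below 0.105 m and horizontal distance between flux_bottle and cork_mat below 0.04 m and height (world z) of flux_bottle below 0.009 m and angle between flux_bottle's own z axis and vertical below 0.1 rad and contact force between flux_bottle and the fingers below 0.1 N); the arm keeps its last pose, push and grip.
It fails at once if the tray is tipped by more than 0.3 rad (angle between carrier's own z axis and vertical above 0.3 rad).
It fails at once if the bottle is tipped by more than 0.5 rad (angle between flux_bottle's own z axis and vertical above 0.5 rad).
It fails at once if the green jar is displaced by more than 25 mm (distance of patina_jar from where it was at the start of the episode above 0.025 m).
It fails at once if the steel block is displaced by more than 25 mm (distance of bench_block from where it was at the start of the episode above 0.025 m).
It also fails if it takes over 56 s, if anything falls off the work surface, if the arm or the gripper's body presses on something with over 40 N, if the wrist force passes 120 N, or if a joint passes its speed limit or range.

## Working session

There is one attempt and no reset: what is moved stays moved. The work goes in short steps, Python scripts to look and compute and a shell command to move; the robot and the scene stay as the last step left them, time stands still between calls to the robot, and variables do not carry over. Pictures are saved under pics/ and viewed, at most 10 in all, crops included, and the job is handed in when it is done.

```bash
mkdir -p pics; ls; cat > h.py <<'E'
import numpy as np, cv2
from workcell import monitor, optics, job_done
def ray(c,u,v,fish=False):
    f=200/np.tan(np.radians(c["fovy"])/2); x=(u-c["cx"]);y=(v-c["cy"])
    if fish:
        r=np.hypot(x,y);a=r/f;d=np.array([x/r*np.sin(a),y/r*np.sin(a),np.cos(a)])
    else: d=np.array([x/f,y/f,1])
    R=np.array(c["R"]);t=np.array(c["t"]);return -R.T@t,R.T@d
def onz(c,u,v,z,fish=False):
    o,d=ray(c,u,v,fish);return o+d*(z-o[2])/d[2]
E
python3 - <<'E'
from h import *
s=monitor.observe();print({k:np.round(v,3).tolist() for k,v in s.items()})
for n in("top","scene"):
    c=optics.grab_frame(n);cv2.imwrite(f"pics/{n}0.png",c["frame"])
    print(n,np.round(-np.array(c["R"]).T@np.array(c["t"]),3))
    for k,z in dict(carrier=.024,flux_bottle=.094,lidded_tin=.03,ring_tin=.012,cork_mat=.005,patina_jar=.085,bench_block=.019).items():
        for m in optics.masks_of(k,n)[:3]:
            l,t,w,h=m["rect"];print(k,round(m["p"],2),m["rect"],onz(c,l+w/2,t+h/2,z).round(3))
E
```

```text
pics
{'clock': 0.0, 'qpos': [1.216, 0.522, -0.036, 1.6, 0.021, 1.021, -0.113], 'qd': [0.001, 0.003, -0.001, -0.001, 0.001, 0.001, -0.0], 'joint_efforts': [-0.001, -92.712, 1.98, -36.994, 0.018, 0.008, -0.0], 'position': [0.175, -0.6, 0.231], 'tool_rot': [-3.14, 0.0, 0.285], 'force': [-0.209, -0.986, -0.21], 'moment': [0.016, 0.064, 0.0], 'finger_force': 0.0, 'grip_width': 0.085}
top [0.313 0.159 1.05 ]
carrier 0.57 [341.4, 187.6, 94.3, 96.6] [0.453 0.007 0.024]
flux_bottle 0.75 [358.9, 230.4, 29.1, 19.6] [0.437 0.048 0.094]
lidded_tin 0.69 [393.2, 217.5, 20.9, 22.8] [ 0.465 -0.025  0.03 ]
lidded_tin 0.39 [358.3, 230.3, 27.3, 22.4] [0.442 0.044 0.03 ]
ring_tin 0.58 [449.4, 225.0, 16.6, 15.9] [ 0.451 -0.144  0.012]
cork_mat 0.78 [250.4, 185.7, 40.4, 47.0] [0.531 0.257 0.005]
patina_jar 0.71 [181.5, 203.4, 28.9, 22.4] [0.513 0.4   0.085]
bench_block 0.89 [293.4, 127.9, 39.9, 41.6] [0.659 0.155 0.019]
scene [ 0.199 -0.26   0.716]
carrier 0.79 [269.1, 217.0, 109.5, 111.8] [ 0.444 -0.     0.024]
flux_bottle 0.69 [295.7, 229.2, 28.3, 41.3] [0.43  0.022 0.094]
lidded_tin 0.81 [332.9, 263.7, 20.9, 25.3] [ 0.464 -0.031  0.03 ]
ring_tin 0.92 [373.1, 320.6, 25.8, 22.6] [ 0.454 -0.149  0.012]
ring_tin 0.68 [313.5, 294.9, 12.9, 16.2] [ 0.403 -0.036  0.012]
cork_mat 0.66 [259.0, 160.6, 45.1, 32.8] [0.537 0.248 0.005]
patina_jar 0.83 [224.7, 106.9, 18.4, 39.9] [0.51  0.376 0.085]
bench_block 0.75 [342.2, 156.0, 28.6, 31.5] [0.667 0.14  0.019]
```

```bash
python3 - <<'E'
import cv2
a=cv2.imread("pics/top0.png")[90:310,150:490];b=cv2.imread("pics/scene0.png")[90:360,180:450]
a=cv2.resize(a,None,fx=2.3,fy=2.3);cv2.imwrite("pics/a.png",a);cv2.imwrite("pics/b.png",cv2.resize(b,None,fx=2.2,fy=2.2))
E
```

```text
(no output)
```

View pics/a.png

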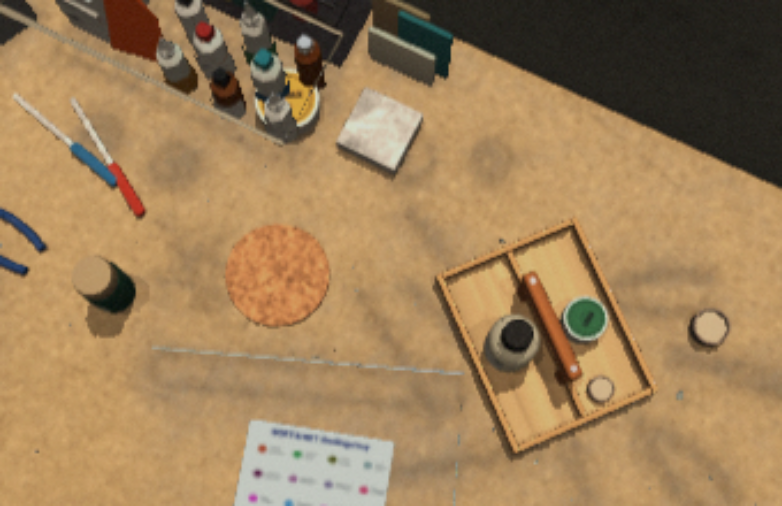

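View pics/b.png

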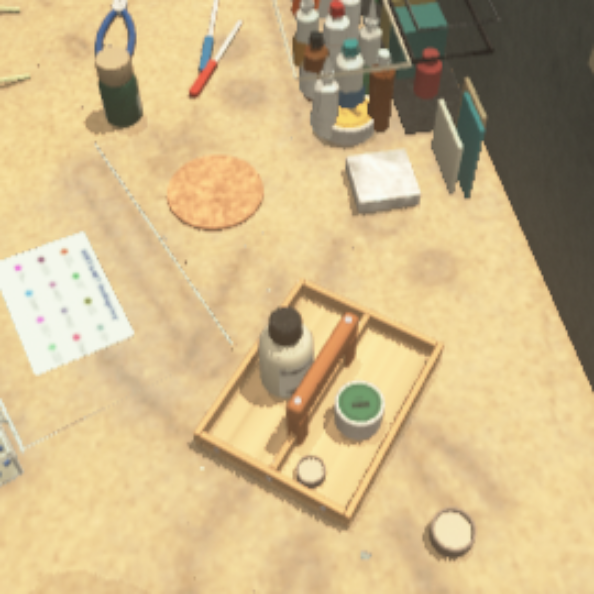

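The two views agree. The tray is rotated about 25° in the picture, with the bottle on the left of the rail at crop a (515,340). The lidded tin is to its right at (585,318), and the small ring tin is at (600,388). The larger look-alike lies outside the tray at (709,328). The mat is at (277,275).

```bash
python3 - <<'E'
from h import *
c=optics.grab_frame("top");s=optics.grab_frame("scene")
A=lambda u,v,z:onz(c,u/2.3+150,v/2.3+90,z).round(4)
B=lambda u,v,z:onz(s,u/2.2+180,v/2.2+90,z).round(4)
ca=[A(*p,.024) for p in((437,278),(575,222),(652,390),(515,450))]
cb=[B(*p,.024) for p in((305,283),(442,345),(350,520),(196,435))]
print(*ca,np.mean(ca,0));print(*cb,np.mean(cb,0))
for q in(ca,cb):
    d=q[1]-q[2]+q[0]-q[3];print("yaw x",np.degrees(np.arctan2(d[1],d[0])))
print("rail",A(531,276,.07),A(574,376,.07),B(348,320,.07),B(295,404,.07))
print("cap",A(518,331,.1),B(285,316,.1));print("mat",A(277,275,.005),B(216,191,.005))
print("ring",A(600,388,.018),B(311,467,.018))
E
```

```text
[0.5135 0.1064 0.024 ] [ 0.559  -0.0278  0.024 ] [ 0.3965 -0.0828  0.024 ] [0.3506 0.0473 0.024 ] [0.4549   0.010775 0.024   ]
[0.5167 0.0976 0.024 ] [ 0.564 -0.031  0.024] [ 0.3966 -0.0923  0.024 ] [0.3494 0.0424 0.024 ] [0.456675 0.004175 0.024   ]
yaw x 19.32298068309874
yaw x 19.19162224572892
rail [0.501  0.0248 0.07  ] [ 0.4094 -0.0049  0.07  ] [0.498 0.022 0.07 ] [ 0.4138 -0.0076  0.07  ]
cap [0.4481 0.0443 0.1   ] [0.4486 0.0447 0.1   ]
mat [0.5299 0.2573 0.005 ] [0.532  0.2537 0.005 ]
ring [ 0.4019 -0.0365  0.018 ] [ 0.4041 -0.0383  0.018 ]
```

```bash
python3 -m handwheel '[{"dx":4.36,"dy":-2.45},{"dx":4.36,"dy":-2.45},{"dx":4.36,"dy":-2.45},{"dx":4.36,"dy":-2.45},{"dx":4.36,"dy":-2.45},{"dx":4.36,"dy":-2.45},{"dx":4.36,"dy":-2.45}]'
python3 -m handwheel '[{"dx":1.72,"dy":-4.63},{"dx":1.72,"dy":-4.63},{"dx":1.72,"dy":-4.63},{"dx":1.72,"dy":-4.63},{"dx":1.72,"dy":-4.63},{"dx":1.72,"dy":-4.63},{"dx":1.72,"dy":-4.63},{"dx":1.72,"dy":-4.63}]'
python3 -m handwheel '[{"wz":-0.18},{"wz":-0.18},{"wz":-0.18},{"wz":-0.18},{"wz":-0.18},{"wz":-0.18},{"wz":-0.18},{"wz":-0.18}]'
python3 -m handwheel '[{"wz":-0.18},{}]'; python3 -c "
from h import *
print(np.round(monitor.observe()['qpos'],2))"
```

```text
[ 1.22  0.52 -0.04  1.6   0.02  1.02 -0.11]schema error: expected keys dx, dy, dz, wx, wy, wz, claw
schema error: expected keys dx, dy, dz, wx, wy, wz, claw
schema error: expected keys dx, dy, dz, wx, wy, wz, claw
schema error: expected keys dx, dy, dz, wx, wy, wz, claw
```

```bash
python3 -m handwheel '[{"dx":4.36,"dy":-2.45,"dz":0,"wx":0,"wy":0,"wz":0,"claw":100},{"dx":4.36,"dy":-2.45,"dz":0,"wx":0,"wy":0,"wz":0,"claw":100},{"dx":4.36,"dy":-2.45,"dz":0,"wx":0,"wy":0,"wz":0,"claw":100},{"dx":4.36,"dy":-2.45,"dz":0,"wx":0,"wy":0,"wz":0,"claw":100},{"dx":4.36,"dy":-2.45,"dz":0,"wx":0,"wy":0,"wz":0,"claw":100},{"dx":4.36,"dy":-2.45,"dz":0,"wx":0,"wy":0,"wz":0,"claw":100},{"dx":4.36,"dy":-2.45,"dz":0,"wx":0,"wy":0,"wz":0,"claw":100}]'
python3 -m handwheel '[{"dx":1.72,"dy":-4.63,"dz":0,"wx":0,"wy":0,"wz":0,"claw":100},{"dx":1.72,"dy":-4.63,"dz":0,"wx":0,"wy":0,"wz":0,"claw":100},{"dx":1.72,"dy":-4.63,"dz":0,"wx":0,"wy":0,"wz":0,"claw":100},{"dx":1.72,"dy":-4.63,"dz":0,"wx":0,"wy":0,"wz":0,"claw":100},{"dx":1.72,"dy":-4.63,"dz":0,"wx":0,"wy":0,"wz":0,"claw":100},{"dx":1.72,"dy":-4.63,"dz":0,"wx":0,"wy":0,"wz":0,"claw":100},{"dx":1.72,"dy":-4.63,"dz":0,"wx":0,"wy":0,"wz":0,"claw":100},{"dx":1.72,"dy":-4.63,"dz":0,"wx":0,"wy":0,"wz":0,"claw":100}]'
python3 -c "
from h import *
print(np.round(monitor.observe()['qpos'],2))"
```

```text
clock: 1.78
position: [0.4213, -0.3483, 0.2315]
tool_rot: [3.141, -0.0, 0.285]
force: [-0.1, -0.2, -0.1]
grip_width: 0.0853
finger_force: 0.0
clock: 2.78
position: [0.4484, 0.0462, 0.2316]
tool_rot: [3.141, -0.001, 0.285]
force: [0.6, -1.1, -0.3]
grip_width: 0.0855
finger_force: 0.0
[ 0.04  0.26 -0.32  2.03  0.11  0.87 -1.63]
```

```bash
python3 -m handwheel '[{"dx":0,"dy":0,"dz":0,"wx":0,"wy":0,"wz":-0.18,"claw":100},{"dx":0,"dy":0,"dz":0,"wx":0,"wy":0,"wz":-0.18,"claw":100},{"dx":0,"dy":0,"dz":0,"wx":0,"wy":0,"wz":-0.18,"claw":100},{"dx":0,"dy":0,"dz":0,"wx":0,"wy":0,"wz":-0.18,"claw":100},{"dx":0,"dy":0,"dz":0,"wx":0,"wy":0,"wz":-0.18,"claw":100},{"dx":0,"dy":0,"dz":0,"wx":0,"wy":0,"wz":-0.18,"claw":100},{"dx":0,"dy":0,"dz":0,"wx":0,"wy":0,"wz":-0.18,"claw":100},{"dx":0,"dy":0,"dz":0,"wx":0,"wy":0,"wz":-0.18,"claw":100}]'
python3 -m handwheel '[{"dx":0,"dy":0,"dz":2,"wx":0,"wy":0,"wz":-0.18,"claw":100},{"dx":0,"dy":0,"dz":2,"wx":0,"wy":0,"wz":0,"claw":100},{"dx":0,"dy":0,"dz":0,"wx":0,"wy":0,"wz":0,"claw":100}]'
python3 - <<'E'
from h import *
s=monitor.observe();print(np.round(s['qpos'],2),np.round(s['position'],4),np.round(s['tool_rot'],3))
c=optics.grab_frame("wrist");cv2.imwrite("pics/w1.png",c["frame"]);np.savez("w1.npz",**c)
print(-np.array(c["R"]).T@c["t"])
for k,z in dict(carrier=.024,flux_bottle=.1,lidded_tin=.036,ring_tin=.018).items():
    for m in optics.masks_of(k,"wrist")[:2]:
        l,t,w,h=m["rect"];print(k,round(m["p"],2),m["rect"],onz(c,l+w/2,t+h/2,z,True).round(4))
E
```

```text
clock: 3.78
position: [0.4484, 0.0446, 0.2314]
tool_rot: [3.141, 0.0, 1.731]
force: [0.1, -0.1, -0.0]
grip_width: 0.0854
finger_force: 0.0
clock: 4.15
position: [0.4477, 0.0445, 0.1906]
tool_rot: [-3.14, -0.001, 1.905]
force: [-0.7, -0.7, -0.1]
grip_width: 0.0852
finger_force: 0.0
[ 0.26  0.35 -0.6   2.06  0.27  0.81 -0.17] [0.4477 0.0445 0.1906] [-3.140e+00 -1.000e-03  1.905e+00]
[0.42556517 0.11247086 0.33248795]
carrier 0.69 [234.1, 144.5, 177.0, 132.6] [0.4575 0.0136 0.024 ]
carrier 0.34 [297.1, 234.8, 37.0, 32.6] [ 0.4655 -0.0334  0.024 ]
flux_bottle 0.85 [296.8, 159.0, 50.7, 60.7] [0.4436 0.0544 0.1   ]
ring_tin 0.79 [252.5, 222.1, 20.3, 23.1] [ 0.4037 -0.0358  0.018 ]
ring_tin 0.55 [268.2, 303.3, 25.0, 26.0] [ 0.454  -0.1403  0.018 ]
```

View pics/w1.png

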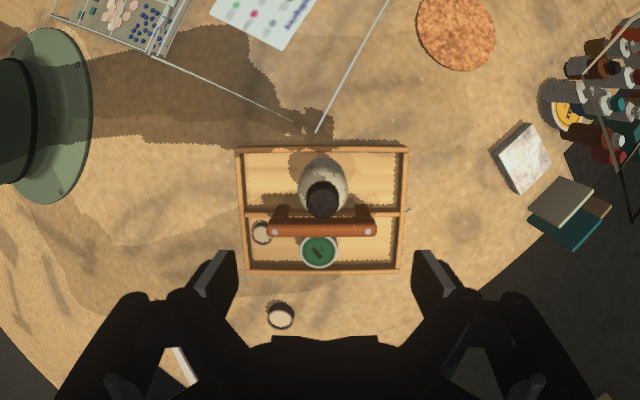

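The wrist view shows the cap at (323,199), the rail from (270,231) to (375,231), and the tray edges parallel to the image. The tray corners are at (237,147), (408,147), (400,270) and (246,272).

```bash
python3 - <<'E'
from h import *
c=dict(np.load("w1.npz"))
P=lambda u,v,z:onz(c,u,v,z,True).round(4)
q=[P(*p,.024) for p in((237,147),(408,147),(400,271),(246,273))]
print("cap",P(323,198,.1));print("tray",np.mean(q,0),q)
d=q[1]-q[0]+q[2]-q[3];print(np.arctan2(d[1],d[0]))
a,b=P(270,228,.07),P(375,228,.07);print("rail",a,b,(a+b)/2,np.arctan2(*(b-a)[[1,0]]))
print("mat",P(456,31,.005))
E
```

```text
cap [0.4465 0.048  0.1   ]
tray [0.4586  0.01015 0.024  ] [array([0.3522, 0.0497, 0.024 ]), array([0.5177, 0.1068, 0.024 ]), array([ 0.5666, -0.0272,  0.024 ]), array([ 0.3979, -0.0887,  0.024 ])]
0.34101324469721384
rail [ 0.4124 -0.0035  0.07  ] [0.5037 0.0282 0.07  ] [0.45805 0.01235 0.07   ] 0.3341844685605854
mat [0.531  0.2518 0.005 ]
```

```bash
python3 -m handwheel '[{"dx":0.14,"dy":0,"dz":3,"wx":0,"wy":0,"wz":0,"claw":100},{"dx":0,"dy":0,"dz":3,"wx":0,"wy":0,"wz":0,"claw":100},{"dx":0,"dy":0,"dz":2.5,"wx":0,"wy":0,"wz":0,"claw":100},{"dx":0,"dy":0,"dz":2,"wx":0,"wy":0,"wz":0,"claw":100},{"dx":0,"dy":0,"dz":2,"wx":0,"wy":0,"wz":0,"claw":100},{"dx":0,"dy":0,"dz":1.5,"wx":0,"wy":0,"wz":0,"claw":100},{"dx":0,"dy":0,"dz":1.2,"wx":0,"wy":0,"wz":0,"claw":100},{"dx":0,"dy":0,"dz":0,"wx":0,"wy":0,"wz":0,"claw":100}]'
python3 -m handwheel '[{"dx":0,"dy":0,"dz":0,"wx":0,"wy":0,"wz":0,"claw":50},{"dx":0,"dy":0,"dz":0,"wx":0,"wy":0,"wz":0,"claw":45},{"dx":0,"dy":0,"dz":0,"wx":0,"wy":0,"wz":0,"claw":40},{"dx":0,"dy":0,"dz":0,"wx":0,"wy":0,"wz":0,"claw":40},{"dx":0,"dy":0,"dz":0,"wx":0,"wy":0,"wz":0,"claw":30},{"dx":0,"dy":0,"dz":0,"wx":0,"wy":0,"wz":0,"claw":30}]' 30
```

```text
clock: 5.4
position: [0.4477, 0.046, 0.0389]
tool_rot: [-3.141, -0.0, 1.905]
force: [0.0, -0.9, 0.1]
grip_width: 0.0854
finger_force: 0.0
clock: 6.15
position: [0.448, 0.0459, 0.0398]
tool_rot: [3.141, 0.0, 1.905]
force: [-2.3, -0.5, 8.7]
grip_width: 0.0451
finger_force: 30.1
```

```bash
python3 -m handwheel '[{"dx":0,"dy":0,"dz":-0.5,"wx":0,"wy":0,"wz":0,"claw":30},{"dx":0,"dy":0,"dz":-0.8,"wx":0,"wy":0,"wz":0,"claw":30},{"dx":0,"dy":0,"dz":-1.5,"wx":0,"wy":0,"wz":0,"claw":30},{"dx":0,"dy":0,"dz":-2,"wx":0,"wy":0,"wz":0,"claw":30},{"dx":0,"dy":0,"dz":-2,"wx":0,"wy":0,"wz":0,"claw":30},{"dx":0,"dy":0,"dz":-1.5,"wx":0,"wy":0,"wz":0,"claw":30},{"dx":0,"dy":0,"dz":-1,"wx":0,"wy":0,"wz":0,"claw":30},{"dx":0,"dy":0,"dz":0,"wx":0,"wy":0,"wz":0,"claw":30}]'
python3 - <<'E'
from h import *
c=optics.grab_frame("scene");cv2.imwrite("pics/s2.png",cv2.resize(c["frame"][60:360,180:480],None,fx=2,fy=2))
E
```

```text
clock: 7.15
position: [0.4481, 0.0459, 0.1328]
tool_rot: [3.141, 0.0, 1.904]
force: [0.2, 0.8, -1.7]
grip_width: 0.0448
finger_force: 31.1
```

View pics/s2.png

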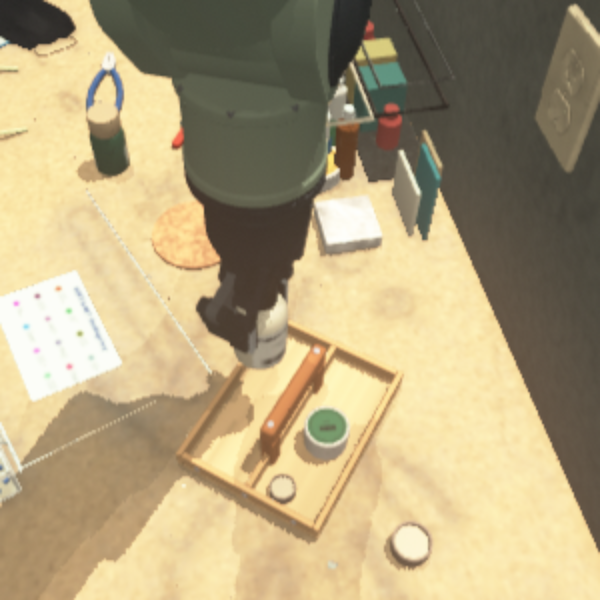

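The bottle hangs upright in the fingers at (262,340), and the tray and both tins are undisturbed. Next I move to the mat.

```bash
python3 -m handwheel '[{"dx":1,"dy":0.9,"dz":0,"wx":0,"wy":0,"wz":0,"claw":30},{"dx":2.3,"dy":2,"dz":0,"wx":0,"wy":0,"wz":0,"claw":30},{"dx":2.9,"dy":2.5,"dz":0,"wx":0,"wy":0,"wz":0,"claw":30},{"dx":2.9,"dy":2.5,"dz":0,"wx":0,"wy":0,"wz":0,"claw":30},{"dx":2.9,"dy":2.5,"dz":0,"wx":0,"wy":0,"wz":0,"claw":30},{"dx":2.5,"dy":2.1,"dz":0,"wx":0,"wy":0,"wz":0,"claw":30},{"dx":1.5,"dy":1.3,"dz":0,"wx":0,"wy":0,"wz":0,"claw":30},{"dx":1,"dy":0.9,"dz":0,"wx":0,"wy":0,"wz":0,"claw":30}]'
python3 -m handwheel '[{"dx":0,"dy":0,"dz":1,"wx":0,"wy":0,"wz":0,"claw":30},{"dx":0,"dy":0,"dz":2,"wx":0,"wy":0,"wz":0,"claw":30},{"dx":0,"dy":0,"dz":2,"wx":0,"wy":0,"wz":0,"claw":30},{"dx":0,"dy":0,"dz":2,"wx":0,"wy":0,"wz":0,"claw":30},{"dx":0,"dy":0,"dz":1,"wx":0,"wy":0,"wz":0,"claw":30},{"dx":0,"dy":0,"dz":0.6,"wx":0,"wy":0,"wz":0,"claw":30},{"dx":0,"dy":0,"dz":0,"wx":0,"wy":0,"wz":0,"claw":30}]'
```

```text
clock: 8.2
position: [0.5307, 0.2566, 0.1315]
tool_rot: [-3.141, -0.0, 1.906]
force: [-0.2, -0.3, -1.5]
grip_width: 0.0446
finger_force: 31.0
clock: 9.07
position: [0.531, 0.2548, 0.0462]
tool_rot: [-3.142, -0.0, 1.905]
force: [0.2, 1.0, -1.9]
grip_width: 0.0445
finger_force: 31.0
```

```bash
python3 -m handwheel '[{"dx":0,"dy":0,"dz":0.25,"wx":0,"wy":0,"wz":0,"claw":30},{"dx":0,"dy":0,"dz":0.2,"wx":0,"wy":0,"wz":0,"claw":30},{"dx":0,"dy":0,"dz":0.1,"wx":0,"wy":0,"wz":0,"claw":30},{"dx":0,"dy":0,"dz":0,"wx":0,"wy":0,"wz":0,"claw":30}]'
python3 -m handwheel '[{"dx":0,"dy":0,"dz":0.15,"wx":0,"wy":0,"wz":0,"claw":30},{"dx":0,"dy":0,"dz":0,"wx":0,"wy":0,"wz":0,"claw":30}]'
```

```text
clock: 9.57
position: [0.531, 0.2548, 0.0408]
tool_rot: [3.142, 0.0, 1.905]
force: [0.3, -1.1, -1.8]
grip_width: 0.0446
finger_force: 31.0
clock: 9.82
position: [0.5309, 0.2548, 0.0392]
tool_rot: [-3.141, -0.0, 1.905]
force: [0.3, 0.8, -1.9]
grip_width: 0.0447
finger_force: 31.0
```

```bash
python3 -m handwheel '[{"dx":0,"dy":0,"dz":0.1,"wx":0,"wy":0,"wz":0,"claw":30},{"dx":0,"dy":0,"dz":0,"wx":0,"wy":0,"wz":0,"claw":30}]'
python3 -m handwheel '[{"dx":0,"dy":0,"dz":0.07,"wx":0,"wy":0,"wz":0,"claw":30},{"dx":0,"dy":0,"dz":0,"wx":0,"wy":0,"wz":0,"claw":30}]'
```

```text
clock: 10.07
position: [0.531, 0.2549, 0.0389]
tool_rot: [3.141, 0.0, 1.905]
force: [-4.0, -1.8, 10.4]
grip_width: 0.0448
finger_force: 32.0
clock: 10.32
position: [0.531, 0.255, 0.0387]
tool_rot: [3.141, 0.0, 1.905]
force: [-7.5, -3.4, 21.3]
grip_width: 0.0447
finger_force: 32.9
```

Contact is made. I raise slightly, release, then go up.

```bash
python3 -m handwheel '[{"dx":0,"dy":0,"dz":-0.1,"wx":0,"wy":0,"wz":0,"claw":30},{"dx":0,"dy":0,"dz":0,"wx":0,"wy":0,"wz":0,"claw":60},{"dx":0,"dy":0,"dz":0,"wx":0,"wy":0,"wz":0,"claw":80},{"dx":0,"dy":0,"dz":0,"wx":0,"wy":0,"wz":0,"claw":100},{"dx":0,"dy":0,"dz":0,"wx":0,"wy":0,"wz":0,"claw":100},{"dx":0,"dy":0,"dz":0,"wx":0,"wy":0,"wz":0,"claw":100},{"dx":0,"dy":0,"dz":0,"wx":0,"wy":0,"wz":0,"claw":100},{"dx":0,"dy":0,"dz":0,"wx":0,"wy":0,"wz":0,"claw":100}]'
python3 -m handwheel '[{"dx":0,"dy":0,"dz":-1,"wx":0,"wy":0,"wz":0,"claw":100},{"dx":0,"dy":0,"dz":-2,"wx":0,"wy":0,"wz":0,"claw":100},{"dx":0,"dy":0,"dz":-2.5,"wx":0,"wy":0,"wz":0,"claw":100},{"dx":0,"dy":0,"dz":-2.5,"wx":0,"wy":0,"wz":0,"claw":100},{"dx":0,"dy":0,"dz":-2.5,"wx":0,"wy":0,"wz":0,"claw":100},{"dx":0,"dy":0,"dz":-2.5,"wx":0,"wy":0,"wz":0,"claw":100},{"dx":0,"dy":0,"dz":-2,"wx":0,"wy":0,"wz":0,"claw":100},{"dx":0,"dy":0,"dz":0,"wx":0,"wy":0,"wz":0,"claw":100}]'
python3 - <<'E'
from h import *
c=optics.grab_frame("wrist");cv2.imwrite("pics/w3.png",c["frame"])
s=monitor.observe();print(np.round(s['position'],4),s['tool_rot'])
for k,z in dict(carrier=.024,flux_bottle=.099,cork_mat=.005).items():
    for m in optics.masks_of(k,"wrist")[:2]:
        l,t,w,h=m["rect"];print(k,round(m["p"],2),m["rect"],onz(c,l+w/2,t+h/2,z,True).round(4))
E
```

```text
clock: 11.32
position: [0.531, 0.2548, 0.0386]
tool_rot: [3.142, -0.0, 1.905]
force: [0.2, -0.4, 0.6]
grip_width: 0.0855
finger_force: 0.0
clock: 12.32
position: [0.5316, 0.2552, 0.1912]
tool_rot: [3.138, -0.0, 1.905]
force: [1.2, -0.2, -1.1]
grip_width: 0.0856
finger_force: 0.0
[0.5313 0.2548 0.19  ] [ 3.13974517e+00 -6.80486956e-05  1.90464429e+00]
carrier 0.57 [143.7, 274.8, 138.2, 89.9] [0.4552 0.0327 0.024 ]
flux_bottle 0.58 [293.0, 160.8, 52.0, 59.2] [0.526  0.2632 0.099 ]
cork_mat 0.84 [280.3, 132.1, 88.9, 82.3] [0.5327 0.2594 0.005 ]
```

View pics/w3.png

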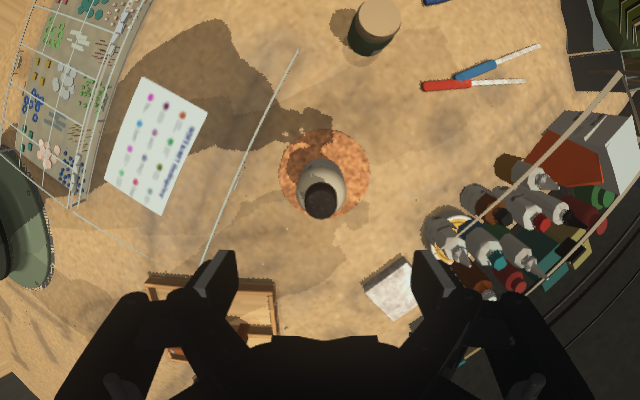

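The bottle stands upright on the mat, with its cap at (321,200) and the mat round it at (324,173). The jar is untouched. Next I go back to the tray and turn.

```bash
python3 -m handwheel '[{"dx":-1.5,"dy":-1.1,"dz":0,"wx":0,"wy":0,"wz":0,"claw":100},{"dx":-2.8,"dy":-2,"dz":0,"wx":0,"wy":0,"wz":0,"claw":100},{"dx":-3.3,"dy":-2.4,"dz":0,"wx":0,"wy":0,"wz":0,"claw":100},{"dx":-3.3,"dy":-2.4,"dz":0,"wx":0,"wy":0,"wz":0,"claw":100},{"dx":-3.3,"dy":-2.4,"dz":0,"wx":0,"wy":0,"wz":0,"claw":100},{"dx":-3.3,"dy":-2.4,"dz":0,"wx":0,"wy":0,"wz":0,"claw":100},{"dx":-2.2,"dy":-1.6,"dz":0,"wx":0,"wy":0,"wz":0,"claw":100},{"dx":-1,"dy":-0.7,"dz":0,"wx":0,"wy":0,"wz":0,"claw":100}]'
python3 -m handwheel '[{"dx":0,"dy":0,"dz":0,"wx":0,"wy":0,"wz":0.175,"claw":100},{"dx":0,"dy":0,"dz":0,"wx":0,"wy":0,"wz":0.175,"claw":100},{"dx":0,"dy":0,"dz":0,"wx":0,"wy":0,"wz":0.175,"claw":100},{"dx":0,"dy":0,"dz":0,"wx":0,"wy":0,"wz":0.175,"claw":100},{"dx":0,"dy":0,"dz":0,"wx":0,"wy":0,"wz":0.175,"claw":100},{"dx":0,"dy":0,"dz":0,"wx":0,"wy":0,"wz":0.175,"claw":100},{"dx":0,"dy":0,"dz":0,"wx":0,"wy":0,"wz":0.175,"claw":100},{"dx":0,"dy":0,"dz":0,"wx":0,"wy":0,"wz":0.175,"claw":100}]'
python3 -m handwheel '[{"dx":0,"dy":0,"dz":0,"wx":0,"wy":0,"wz":0.17,"claw":100},{"dx":0,"dy":0,"dz":0,"wx":0,"wy":0,"wz":0,"claw":100},{"dx":0,"dy":0,"dz":0,"wx":0,"wy":0,"wz":0,"claw":100}]'
python3 - <<'E'
from h import *
c=optics.grab_frame("wrist");cv2.imwrite("pics/w4.png",c["frame"]);np.savez("w4.npz",**c)
s=monitor.observe();print(np.round(s['position'],4),np.round(s['tool_rot'],3),np.round(s['qpos'],2))
E
```

```text
clock: 13.52
position: [0.4562, 0.0081, 0.1884]
tool_rot: [-3.141, 0.0, 1.903]
force: [0.7, 1.0, 0.3]
grip_width: 0.0854
finger_force: 0.0
clock: 14.52
position: [0.457, 0.0105, 0.1885]
tool_rot: [-3.141, 0.0, 0.5]
force: [-0.4, 0.0, -0.2]
grip_width: 0.0852
finger_force: 0.0
clock: 14.9
position: [0.4571, 0.0103, 0.1885]
tool_rot: [-3.141, 0.0, 0.339]
force: [-0.0, -0.8, -0.2]
grip_width: 0.0851
finger_force: 0.0
[0.4571 0.0102 0.1885] [-3.141  0.     0.338] [ 0.04  0.33 -0.23  2.06  0.11  0.77 -1.49]
```

View pics/w4.png

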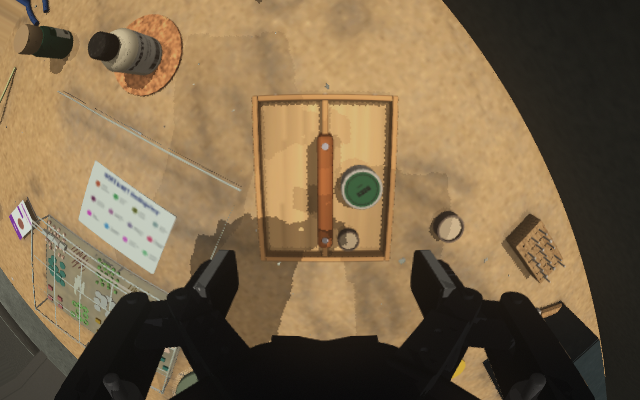

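The rail runs straight down the image from (325,135) to (325,247), with both tins to its right. The bottle stands on the mat at upper left.

```bash
python3 - <<'E'
from h import *
c=dict(np.load("w4.npz"))
P=lambda u,v,z:onz(c,u,v,z,True)
a,b=P(325.5,247,.07),P(325.5,135,.07);print(a,b,(a+b)/2,np.linalg.norm(b-a),np.arctan2(*(b-a)[[1,0]]))
q=[P(*p,.024) for p in((253,97),(397,97),(389,260),(262,260))];print(np.mean(q,0))
y=.338;e=(a+b)/2-np.array([.4571,.0102,0]);print("dx",e[0]*np.cos(y)+e[1]*np.sin(y),"dy",e[0]*np.sin(y)-e[1]*np.cos(y))
E
```

```text
[ 0.41122153 -0.00838119  0.07      ] [0.50756249 0.02564314 0.07      ] [0.45939201 0.00863098 0.07      ] 0.10217258501604141 0.339492339414348
[0.45802529 0.00800053 0.024     ]
dx 0.0016420360738357868 dy 0.002240281099643776
```

```bash
python3 -m handwheel '[{"dx":0.1,"dy":0.2,"dz":3,"wx":0,"wy":0,"wz":0,"claw":100},{"dx":0,"dy":0,"dz":3,"wx":0,"wy":0,"wz":0,"claw":100},{"dx":0,"dy":0,"dz":2.5,"wx":0,"wy":0,"wz":0,"claw":70},{"dx":0,"dy":0,"dz":2,"wx":0,"wy":0,"wz":0,"claw":60},{"dx":0,"dy":0,"dz":1.8,"wx":0,"wy":0,"wz":0,"claw":60},{"dx":0,"dy":0,"dz":1.4,"wx":0,"wy":0,"wz":0,"claw":60},{"dx":0,"dy":0,"dz":0.9,"wx":0,"wy":0,"wz":0,"claw":60},{"dx":0,"dy":0,"dz":0,"wx":0,"wy":0,"wz":0,"claw":60}]'
python3 -m handwheel '[{"dx":0,"dy":0,"dz":0,"wx":0,"wy":0,"wz":0,"claw":40},{"dx":0,"dy":0,"dz":0,"wx":0,"wy":0,"wz":0,"claw":30},{"dx":0,"dy":0,"dz":0,"wx":0,"wy":0,"wz":0,"claw":22},{"dx":0,"dy":0,"dz":0,"wx":0,"wy":0,"wz":0,"claw":16},{"dx":0,"dy":0,"dz":0,"wx":0,"wy":0,"wz":0,"claw":8},{"dx":0,"dy":0,"dz":0,"wx":0,"wy":0,"wz":0,"claw":0},{"dx":0,"dy":0,"dz":0,"wx":0,"wy":0,"wz":0,"claw":0},{"dx":0,"dy":0,"dz":0,"wx":0,"wy":0,"wz":0,"claw":0}]' 80
```

```text
clock: 15.95
position: [0.4586, 0.0085, 0.0423]
tool_rot: [-3.141, 0.001, 0.335]
force: [-0.5, -0.6, -0.4]
grip_width: 0.051
finger_force: 0.0
clock: 16.95
position: [0.4589, 0.0087, 0.043]
tool_rot: [-3.142, -0.001, 0.335]
force: [-3.2, 1.9, 12.1]
grip_width: 0.0127
finger_force: 78.4
```

```bash
python3 -m handwheel '[{"dx":0,"dy":0,"dz":-0.3,"wx":0,"wy":0,"wz":0,"claw":0},{"dx":0,"dy":0,"dz":-0.5,"wx":0,"wy":0,"wz":0,"claw":0},{"dx":0,"dy":0,"dz":-0.7,"wx":0,"wy":0,"wz":0,"claw":0},{"dx":0,"dy":0,"dz":-0.7,"wx":0,"wy":0,"wz":0,"claw":0},{"dx":0,"dy":0,"dz":-0.5,"wx":0,"wy":0,"wz":0,"claw":0},{"dx":0,"dy":0,"dz":-0.3,"wx":0,"wy":0,"wz":0,"claw":0},{"dx":0,"dy":0,"dz":0,"wx":0,"wy":0,"wz":0,"claw":0}]'
python3 - <<'E'
from h import *
c=optics.grab_frame("scene");cv2.imwrite("pics/s5.png",cv2.resize(c["frame"][60:360,180:480],None,fx=2,fy=2))
print(np.round(monitor.observe()["moment"],3))
E
```

```text
clock: 17.82
position: [0.4588, 0.0084, 0.0728]
tool_rot: [3.141, -0.0, 0.335]
force: [0.3, -0.5, -5.1]
grip_width: 0.0126
finger_force: 78.0
[ 0.028 -0.039  0.052]
```

View pics/s5.png

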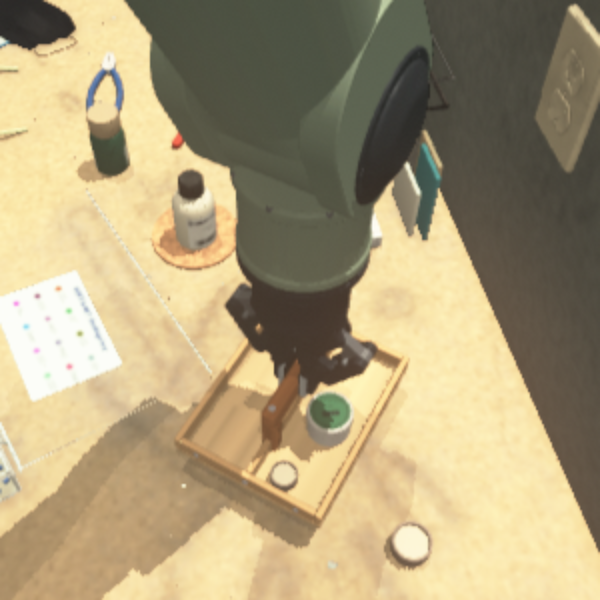

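The tray is off the bench and level, with both tins at (330,415) and (284,475) standing in it. The bottle stands on the mat at (195,210). I lift 9.5 cm more.

```bash
python3 -m handwheel '[{"dx":0,"dy":0,"dz":-0.5,"wx":0,"wy":0,"wz":0,"claw":0},{"dx":0,"dy":0,"dz":-1,"wx":0,"wy":0,"wz":0,"claw":0},{"dx":0,"dy":0,"dz":-1.5,"wx":0,"wy":0,"wz":0,"claw":0},{"dx":0,"dy":0,"dz":-1.8,"wx":0,"wy":0,"wz":0,"claw":0},{"dx":0,"dy":0,"dz":-1.8,"wx":0,"wy":0,"wz":0,"claw":0},{"dx":0,"dy":0,"dz":-1.5,"wx":0,"wy":0,"wz":0,"claw":0},{"dx":0,"dy":0,"dz":-1,"wx":0,"wy":0,"wz":0,"claw":0},{"dx":0,"dy":0,"dz":-0.5,"wx":0,"wy":0,"wz":0,"claw":0}]'
python3 -m handwheel '[{"dx":0,"dy":0,"dz":0,"wx":0,"wy":0,"wz":0,"claw":0},{"dx":0,"dy":0,"dz":0,"wx":0,"wy":0,"wz":0,"claw":0},{"dx":0,"dy":0,"dz":0,"wx":0,"wy":0,"wz":0,"claw":0},{"dx":0,"dy":0,"dz":0,"wx":0,"wy":0,"wz":0,"claw":0},{"dx":0,"dy":0,"dz":0,"wx":0,"wy":0,"wz":0,"claw":0},{"dx":0,"dy":0,"dz":0,"wx":0,"wy":0,"wz":0,"claw":0},{"dx":0,"dy":0,"dz":0,"wx":0,"wy":0,"wz":0,"claw":0},{"dx":0,"dy":0,"dz":0,"wx":0,"wy":0,"wz":0,"claw":0}]'
python3 - <<'E'
from h import *
c=optics.grab_frame("scene");cv2.imwrite("pics/s6.png",cv2.resize(c["frame"][60:360,180:480],None,fx=2,fy=2))
E
```

```text
clock: 18.88
position: [0.4588, 0.0084, 0.1692]
tool_rot: [3.141, -0.0, 0.335]
force: [-0.1, -0.3, -5.3]
grip_width: 0.0124
finger_force: 78.1
clock: 19.88
position: [0.4587, 0.0084, 0.1686]
tool_rot: [-3.142, 0.0, 0.335]
force: [-0.1, 0.6, -4.7]
grip_width: 0.0126
finger_force: 78.1
```

View pics/s6.png

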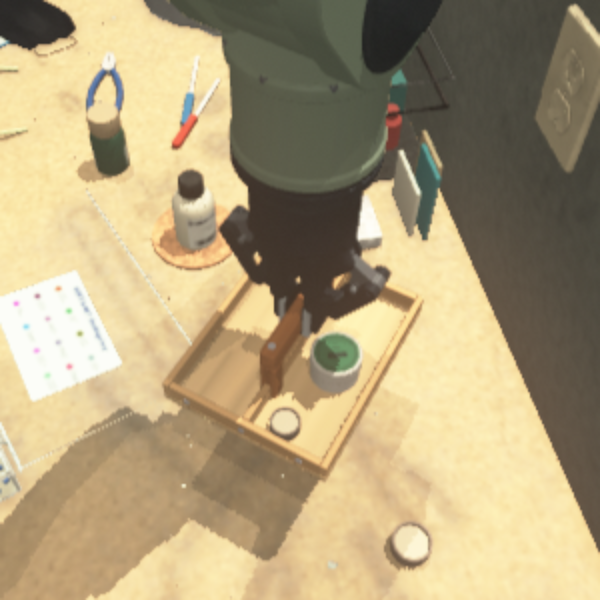

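The tray hangs clear of the bench with both tins inside it. I do a quick level check on its visible corners before handing in.

```bash
python3 - <<'E'
from h import *
c=optics.grab_frame("scene");z=.1256+.024
a,b,d=[onz(c,u/2+180,v/2+60,z) for u,v in((421,296),(326,466),(166,381))]
print(np.linalg.norm(a-b),np.linalg.norm(b-d),np.arctan2(*(a-b)[[1,0]]),(a+d)/2)
E
```

```text
0.17679735092901017 0.14216887505240489 0.34258137237570974 [0.45918517 0.00679869 0.1496    ]
```

Lengths, yaw and centre all match a level tray at the expected height.

```bash
python3 -c "
from workcell import job_done
print(job_done())"
```

```text
the job is handed in; nothing more can be done
None
```

The job is handed in: the bottle stands upright on the cork mat, and the gripper is holding the tray level about 12.5 cm above the bench with both tins in it; the hand-in returned no verdict.

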